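Clear the warming plate, load the ramekins and switch it on

ROBOT

A 7-joint arm with a two-finger parallel gripper is mounted at the origin on the work surface. World frame = base frame: x ahead of the robot, y to its left, z up, the work surface at z = 0. Lengths are in m, angles in rad, forces in N, time in s.
With the tool pointing down it reaches from about 0.4 to 0.9 m from the base axis. Payload 5.6 kg.
Tool frame: the origin (TCP) lies midway between the tips of the shut fingers; the grasp point (between the pads) lies 19 mm behind it; z points along the fingers, y is the line along which they close (so a half turn about z gives the same grasp; the last joint's range is limited). The gripper opens to 92 mm and grips with 3 to 60 N. Pads are 20 mm wide; open, the fingers measure 128 mm over their backs; the gripper's body (75 mm by 189 mm) begins 69 mm behind the grasp point.
Start: joints at [1.215, 0.468, -0.012, 1.603, 0.006, 1.071, -0.056], TCP at [0.2, -0.618, 0.215] pointing down, gripper open.
Joint ranges: [-2.53, 2.53], [-0.31, 2.02], [-1.57, 1.55], [0.28, 2.44], [-1.29, 4.43], [0.15, 1.84], [-2.92, 2.92]. Speed limits (rad/s): [2.57, 2.57, 3.14, 3.14, 3.14, 3.14, 3.14].

INTERFACE

Orientations are given as a unit quaternion [x, y, z, w].
In Python, from bench import r, optics gives the robot as it stands. The module is installed in compiled form; this text tells all that it offers.
- The arm moves only by the shell command python3 -m creep 'ROWS'. ROWS is JSON, a list of rows, each an object of numbers: "dx", "dy", "dz": the shift along the tool's x, y, z in units of 100 mm (1.0 is 100 mm); "ax", "ay", "az": the turn, a rotation vector about the tool's x, y, z in units of pi/2 rad (1.0 is pi/2 rad); "grip": the closure, from 0 (fully open) to 1 (shut). In form: [{"dx": .., "dy": .., "dz": .., "ax": .., "ay": .., "az": .., "grip": ..}, ...]. A call has 1 to 8 rows; each row is the pose to reach, as a shift and turn from the pose commanded when the call began, along the tool's axes at that moment; what a row does not reach only later rows make up. A row lasts 1/8 s, in which the tool goes at most 62.5 mm and 10.7 degrees, less where a joint would pass 70% of its speed; a pose out of reach is approached as far as the arm can. A call with a number of a shift or a turn outside -1 to 1 is refused whole. A call with a gripper value outside its range is refused whole. The fingers move at their own pace and stop on an object; the grip force is fixed at half the most. Time passes only in rows, so rows that repeat a pose let the fingers close. It gives the time, the measured TCP pose, the force, the opening and the grip force at its end, in the units of the state.
- r.read_state(): the state, without advancing time (a new reading comes with each control period).
- optics.camera(name): name is "side" or "top" or "wrist"; returns the picture (384x512x3 uint8, blue, green, red); there is no depth.
- optics.camera_params(name): a dict with "fx", "fy", "cx", "cy" (pixels), "R" (3x3) and "t" (3): a world point X has camera coordinates R X + t. Camera axes: x right, y down, z forward; pixel columns grow to the right and rows downward; lengths in m; the calibration is good to about 2 mm. A picture is of the moment at which its call begins: read the wrist's pose just before it. camera_params takes no time and is no camera call; for the wrist camera it gives the pose at the moment of the call.
- r.hand_in(): hands the job in; it is judged then, once.
The state is a dict: "time": time; "joint_positions": joint angles; "joint_vel": joint speeds; "joint_efforts": joint torques, N m; "ee_pos": TCP position; "tool_rot": TCP orientation; "ft_force": force on the tool from outside, world axes, zero at the start; "torque": the same for the moment, N m; "grip_width": finger opening in m; "finger_force": force on a finger pad.
Only numpy, scipy, OpenCV 4.12 (cv2) and the standard library are available. Lean on these libraries where they do the work, as an engineer would, in place of code of your own. Each camera call takes 0.05 s, during which the arm holds its last target. There are 200 camera calls.

TASK

The ramekins need warming, but tins or a plastic tub have been left on the warming plate and must not be heated: first move everything that is standing on the plate into the wooden tray, each upright on the tray's floor. Then stand every ramekin from the drying mat mouth up on the black glass, wholly on the glass, not stacked, and set down gently; last of all turn the rotary switch clockwise to on. Leave the bowl, teaspoon and pepper mill alone.

Things in the scene. Friction and masses are not known exactly. Their poses are not given: they have to be found in the camera images.
- warmer: Electric warming plate, fixed: brushed-steel housing 240 (its x) x 300 (its y) x 45 mm high. Origin: centre of its underside; z up. Its flat top carries a black ceramic-glass square and, along its +y end, a 65 mm wide aluminium control strip flush with the glass, with the rotary switch on it.
- glass (a point): Centre of the upper face of the black glass, 220 x 220 mm, flat and flush, 45 mm above the worktop; axes as the warmer's (glass centre lies 35 mm to the warmer's -y; the housing goes on 10 mm past the glass in x and 5 mm at -y).
- switch (a joint): Rotary switch of the warmer: 0 = off, 1.047 rad (60 degrees) = on, turning clockwise seen from above. Sprung detent: it snaps to the nearer of the two ends when let go; about 0.1 N m is needed to start it. It stops firmly at either end.
- switch_grip (a point): Point on the switch's vertical axis, 22 mm above the warmer's top, at warmer x 0, y +110 mm. The handle is a black bar 62 mm long, 13 mm wide, from 6 to 32 mm above the warmer's top, on a 42 mm disc. The point's x axis runs along the bar to its end with the white pointer line; off: pointer along the warmer's +x, to a black dot; on: pointer at the red tick.
- tray_in (a point): Centre of the inner floor (9 mm above the worktop) of the empty rubberwood tray, fixed, outside 220 (x) x 280 (y) x 22 mm high, walls 9 mm, inside 202 x 262 mm. It lies to the left or to the right of the warmer.
- mat: Dark silicone drying mat, fixed, 240 x 240 x 4 mm, on the other side of the warmer from the tray; the ramekins stand on it at the start. Origin: centre of its underside.
- tin_tall: Closed tin with a paper label, 65 mm diameter, 72 mm high, about 0.26 kg, standing on the warmer at the start. Origin: centre of its base, z up. May be absent (then its reading is None).
- tin_low: Closed tin with a paper label, 65 mm diameter, 46 mm high, about 0.17 kg, standing on the warmer at the start. Origin: centre of its base, z up. May be absent (then its reading is None).
- tub: Closed clear plastic tub: body 90 (its x) x 60 (its y) x 46 mm high, rigid, with a white lid 95 x 65 x 7 mm on top (53 mm high in all), about 0.14 kg, standing on the warmer at the start. Origin: centre of its base, z up. May be absent (then its reading is None).
- ramekin_1: White ceramic ramekin, straight-sided and empty: 66 mm outside diameter, 40 mm high, wall 4 mm, foot 60 mm diameter, about 0.16 kg, standing mouth up. Origin: centre of its underside, z up. May be absent (then its reading is None).
- ramekin_2: White ceramic ramekin, straight-sided and empty: 66 mm outside diameter, 40 mm high, wall 4 mm, foot 60 mm diameter, about 0.16 kg, standing mouth up. Origin: centre of its underside, z up. May be absent (then its reading is None).
- ramekin_3: White ceramic ramekin, straight-sided and empty: 66 mm outside diameter, 40 mm high, wall 4 mm, foot 60 mm diameter, about 0.16 kg, standing mouth up. Origin: centre of its underside, z up. May be absent (then its reading is None).
- ramekin_4: White ceramic ramekin, straight-sided and empty: 66 mm outside diameter, 40 mm high, wall 4 mm, foot 60 mm diameter, about 0.16 kg, standing mouth up. Origin: centre of its underside, z up. May be absent (then its reading is None).
- bowl: Purple ceramic bowl, 124 mm across, 60 mm high, on the worktop beyond the warmer; not part of the job. Origin: centre of its underside.
- teaspoon: Steel teaspoon, 140 mm long, lying on the worktop beyond the warmer; not part of the job. Its x runs from the handle to the spoon's bowl; origin under its middle.
- mill: Dark wooden pepper mill, 52 mm diameter, 96 mm high, standing on the worktop beyond and to the left; not part of the job. Origin: centre of its underside.
Things that resemble listed ones, but are neither listed nor needed, are in the scene too. Leave any red look-alike of the ramekin_3 alone.

How it is judged:
By the outcome, as a careful person would: the job done as asked, in the order asked, and still so for the second after the job is handed in, with the robot touching nothing.
Of tin_tall, tin_low, tub only 2 to 3 are there at a start; the rules pass over those that are not, and their reading is None.
Of ramekin_1, ramekin_2, ramekin_3, ramekin_4 only 3 to 4 are there at a start; the rules pass over those that are not, and their reading is None.
At some moment in a run one of tin_tall, tin_low, tub, ramekin_1, ramekin_2, ramekin_3, ramekin_4 may be knocked a few centimetres aside while the robot is not near it.
It also fails if it takes over 208 s, if anything falls off the work surface, if the arm or the gripper's body presses on something with over 40 N, if the wrist force passes 120 N, or if a joint passes its speed limit or range.

## Working session

There is one attempt and no reset: what is moved stays moved. The work goes in short steps, Python scripts to look and compute and a shell command to move; the robot and the scene stay as the last step left them, time stands still between calls to the robot, and variables do not carry over. Pictures are saved under pics/ and viewed, at most 14 in all, crops included, and the job is handed in when it is done.

```bash
mkdir -p pics; ls
python3 - <<'E'
from bench import r, optics
import cv2
print(r.read_state())
for n in ("top","side"):
    cv2.imwrite(f"pics/{n}0.png",optics.camera(n)); print(n,optics.camera_params(n))
print(optics.camera_params("wrist"))
E
```

```text
pics
{'time': 0.0, 'joint_positions': array([ 1.21496736,  0.46835798, -0.01159074,  1.60359792,  0.00603201,
        1.07139045, -0.05628462]), 'joint_vel': array([-1.11873709e-04,  1.25572704e-03,  1.32811430e-03,  7.03163167e-05,
        4.56830022e-04, -6.31083219e-05,  1.44047869e-03]), 'joint_efforts': array([ 3.11859403e-04, -5.20572066e+01, -1.20299528e-02, -2.43750465e+01,
       -5.65244991e-02,  1.72320963e-02,  1.37164184e-04]), 'ee_pos': array([ 0.19978177, -0.61794052,  0.21366345]), 'tool_rot': array([ 9.87795248e-01,  1.55755605e-01, -2.09832406e-04, -8.34070701e-04]), 'ft_force': array([ 0.08828695, -0.07651858, -0.36601132]), 'torque': array([ 0.02261567, -0.03592848,  0.01683468]), 'finger_force': 0.0, 'grip_width': 0.09148749992491659}
top {'fx': 441.4522497432579, 'fy': 441.4522497432579, 'cx': 256.3230043635525, 'cy': 191.04106145507112, 'R': array([[ 1.98330105e-03, -9.99937123e-01, -1.10370739e-02],
       [-9.92458342e-01, -6.15448691e-04, -1.22580830e-01],
       [ 1.22566329e-01,  1.11969508e-02, -9.92397160e-01]]), 't': array([0.07490011, 0.54275984, 1.49396635])}
side {'fx': 386.34929433070033, 'fy': 386.34929433070033, 'cx': 256.6234821651651, 'cy': 188.81120266524016, 'R': array([[-0.99752991, -0.06886848,  0.01382758],
       [-0.05391487,  0.62448969, -0.77916995],
       [ 0.04502507, -0.77799085, -0.62666018]]), 't': array([0.53564191, 0.03254965, 1.24966993])}
{'fx': 265.53061735840345, 'fy': 265.53061735840345, 'cx': 253.74238377408184, 'cy': 190.59137886457916, 'R': array([[ 3.06231418e-01, -9.51956919e-01, -5.86065567e-04],
       [-9.22090167e-01, -2.96776585e-01,  2.48341261e-01],
       [-2.36584112e-01, -7.55094911e-02, -9.68672429e-01]]), 't': array([-0.64877255, -0.02756697,  0.38899374])}
```

View pics/top0.png

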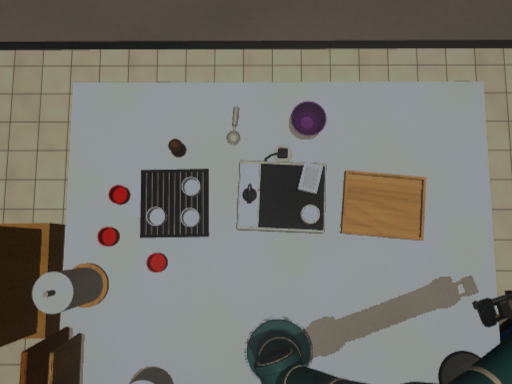

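View pics/side0.png

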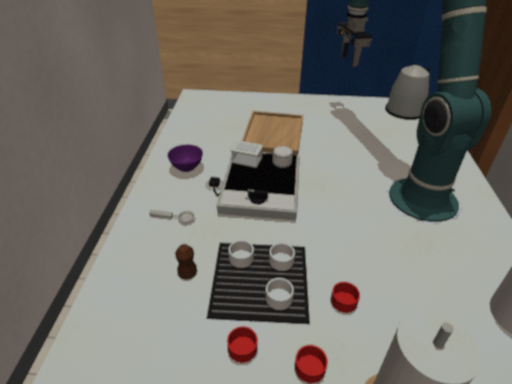

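The top view shows the warmer at about (281,197) with the switch at its left end (249,194), and a tub (311,178) and a tin (310,214) on the glass. The tray is on the right (384,206). The mat on the left holds three white ramekins at (191,186), (155,216) and (190,217), and the red decoys stand off the mat. The side view agrees.

```bash
cat > h.py <<'E'
from bench import r, optics
import cv2, numpy as np
def ray(P,u,v):
    d=P["R"].T@np.array([(u-P["cx"])/P["fx"],(v-P["cy"])/P["fy"],1]); return -P["R"].T@P["t"],d
def plane(P,uv,z):
    o,d=ray(P,*uv); return o+d*(z-o[2])/d[2]
def proj(P,X):
    c=P["R"]@np.asarray(X)+P["t"]; return P["fx"]*c[0]/c[2]+P["cx"],P["fy"]*c[1]/c[2]+P["cy"]
def tri(Pa,a,Pb,b):
    A=[];y=[]
    for P,uv in((Pa,a),(Pb,b)):
        o,d=ray(P,*uv); d/=np.linalg.norm(d); M=np.eye(3)-np.outer(d,d); A.append(M); y.append(M@o)
    return np.linalg.lstsq(np.vstack(A),np.hstack(y),rcond=None)[0]
def blobs(mask,lo=40,hi=1e6):
    cs,_=cv2.findContours(mask.astype(np.uint8)*255,cv2.RETR_EXTERNAL,cv2.CHAIN_APPROX_NONE)
    return [c for c in cs if lo<cv2.contourArea(c)<hi]
def state():
    s=r.read_state(); q=s["tool_rot"]; yaw=2*np.arctan2(q[1],q[0])
    print("t",round(s["time"],2),"tcp",s["ee_pos"].round(4),"yaw",np.degrees(yaw).round(2),"q",q.round(4),"w",round(s["grip_width"],4),"F",s["ft_force"].round(1),s["finger_force"])
    return s
def go(x,y,z,yaw=None):
    """print shift to target in the tool's axes (units of the moves) from measured pose, and the az turn"""
    from scipy.spatial.transform import Rotation as Ro
    s=state(); R=Ro.from_quat(s["tool_rot"]); d=R.inv().apply(np.array([x,y,z])-s["ee_pos"])/.1
    print("dx dy dz",d.round(3), "" if yaw is None else "az %.3f"%((np.degrees(2*np.arctan2(s["tool_rot"][1],s["tool_rot"][0]))-yaw)/90))
E
python3 - <<'E'
from h import *
I=cv2.imread("pics/top0.png");S=cv2.imread("pics/side0.png");big=lambda a,x,y,w,h,n:cv2.imwrite(n,cv2.resize(a[y:y+h,x:x+w],None,fx=4,fy=4,interpolation=cv2.INTER_CUBIC))
a=cv2.resize(I[150:250,135:335],None,fx=4,fy=4,interpolation=cv2.INTER_CUBIC)
cv2.imwrite("pics/topc.png",a)
a=cv2.resize(S[100:240,190:330],None,fx=4,fy=4,interpolation=cv2.INTER_CUBIC)
cv2.imwrite("pics/sidec.png",a)
E
```

```text
(no output)
```

View pics/topc.png

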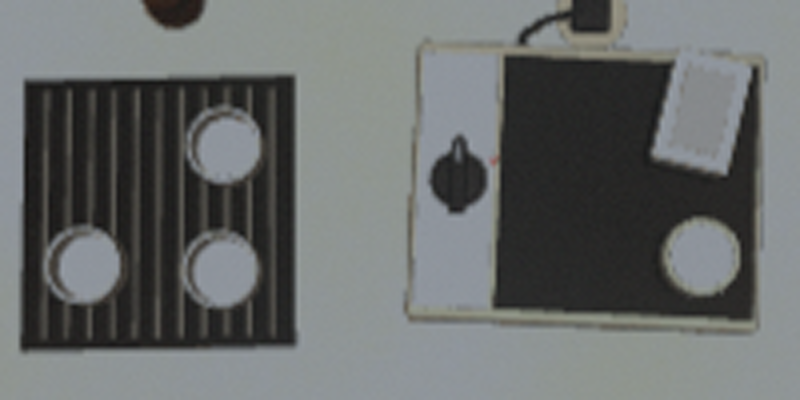

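View pics/sidec.png

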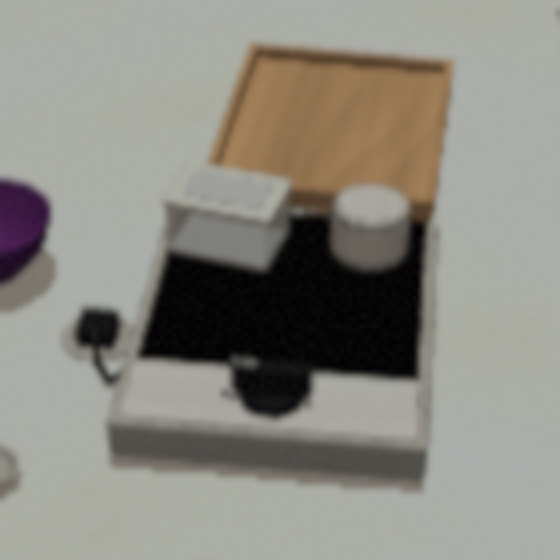

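The crops show a tub (crop 705,112) and a low-looking tin (crop 702,256) on the glass. The switch bar is vertical in the image with its white pointer up, which is the off position.

```bash
cat >> h.py <<'E'
def toptop():
    """top-view measurement: prints ramekin rims, tops of white things; returns nothing"""
    I=optics.camera("top"); return I,optics.camera_params("top")
def white(I,P,x0,x1,y0,y1,thr=105):
    sub=np.zeros(I.shape[:2],bool); sub[y0:y1,x0:x1]=True
    h=cv2.cvtColor(I,cv2.COLOR_BGR2HSV)
    return blobs(sub&(h[...,2]>thr)&(h[...,1]<90),60)
E
python3 - <<'E'
from h import *
I=cv2.imread("pics/top0.png");S=cv2.imread("pics/side0.png");P=optics.camera_params("top");Q=optics.camera_params("side")
h=cv2.cvtColor(I,cv2.COLOR_BGR2HSV)
def rect(m,z,name,x0,x1,y0,y1):
    sub=np.zeros(m.shape,bool); sub[y0:y1,x0:x1]=1
    c=max(blobs(m&sub),key=cv2.contourArea); X=np.array([plane(P,p[0],z)[:2] for p in c])
    b=cv2.minAreaRect((X*1000).astype(np.float32)); print(name,b, cv2.boxPoints(b).round(0).tolist()); return c
rect(h[...,2]<60,.045,"glass",257,330,155,240)
rect(h[...,2]<75,.004,"mat",130,220,160,245)
hs=(h[...,0]>5)&(h[...,0]<25)&(h[...,1]>90)
rect(hs,.022,"tray",335,435,160,250)
hq=cv2.cvtColor(S,cv2.COLOR_BGR2HSV)
print(I[178,311],I[214,310],I[216,155],I[200,245],I[150,200],S[150,283])
# white on dark, top
for n,(x0,x1,y0,y1) in {"plate":(262,322,166,230),"mat":(143,206,172,236)}.items():
    for c in white(I,P,x0,x1,y0,y1):
        e=cv2.minAreaRect(c); (u,v),rad=cv2.minEnclosingCircle(c)
        print(n,cv2.contourArea(c),"rect",e,"circ",round(u,1),round(v,1),round(rad,1),[ (z,plane(P,(u,v),z)[:2].round(4)) for z in (.044,.091,.098,.117)])
# tin side-view triangulation
print("tin tri",tri(P,(135+702/4,150+256/4),Q,(190+372/4,100+203/4)))
for z in(.091,.117): 
    X=plane(P,(135+702/4,150+256/4),z); print(z,proj(Q,X),proj(Q,[X[0],X[1],.045]))
E
```

```text
glass ((523.9212036132812, -44.20733642578125), (218.1967010498047, 216.24957275390625), 87.2995376586914) [[411.0, -148.0], [627.0, -158.0], [637.0, 60.0], [421.0, 70.0]]
mat ((505.293212890625, 365.1272888183594), (237.7909393310547, 238.79635620117188), 1.0539110898971558) [[384.0, 482.0], [389.0, 244.0], [626.0, 248.0], [622.0, 487.0]]
tray ((496.8786315917969, -363.93865966796875), (282.08892822265625, 219.0945281982422), 84.90280151367188) [[375.0, -495.0], [593.0, -514.0], [619.0, -233.0], [400.0, -214.0]]
[139 138 135] [155 147 140] [157 149 143] [88 85 83] [145 149 144] [161 167 169]
plate 254.5 rect ((310.0, 214.0), (18.0, 18.0), 90.0) circ 309.9 213.7 9.5 [(0.044, array([ 0.4636, -0.1073])), (0.091, array([ 0.4602, -0.1021])), (0.098, array([ 0.4597, -0.1014])), (0.117, array([ 0.4583, -0.0993]))]
plate 458.0 rect ((310.1176452636719, 177.5294189453125), (18.91777801513672, 27.649057388305664), 14.03624439239502) circ 310.5 178.0 16.0 [(0.044, array([ 0.5867, -0.111 ])), (0.091, array([ 0.5795, -0.1057])), (0.098, array([ 0.5785, -0.1049])), (0.117, array([ 0.5755, -0.1028
[... 313 characters left out ...]
.4216])), (0.091, array([0.4525, 0.4103])), (0.098, array([0.452 , 0.4086])), (0.117, array([0.4507, 0.404 ]))]
mat 202.0 rect ((191.30003356933594, 187.10003662109375), (15.652474403381348, 18.335756301879883), 63.43495178222656) circ 190.8 185.9 9.4 [(0.044, array([0.5592, 0.3014])), (0.091, array([0.5528, 0.2939])), (0.098, array([0.5519, 0.2927])), (0.117, array([0.5493, 0.2897]))]
tin tri [ 0.45805016 -0.10418097  0.09051609]
0.091 (np.float64(282.2767781663749), np.float64(150.5450863702641)) (np.float64(281.53221321524813), np.float64(161.8435400132418))
0.117 (np.float64(283.2589412445866), np.float64(144.42992348268186)) (np.float64(282.0579221846987), np.float64(162.3546645148355))
```

```bash
python3 -m creep '[{"az":0.1},{"az":0.199},{"az":0.199}]'
python3 -m creep '[{"dx":0.3,"dy":-0.5},{"dx":0.5,"dy":-1}]'; python3 -m creep '[{"dx":0.3,"dy":-0.5},{"dx":0.5,"dy":-1}]'; python3 -m creep '[{"dx":0.3,"dy":-0.5},{"dx":0.5,"dy":-1}]'; python3 -m creep '[{"dx":0.3,"dy":-0.5},{"dx":0.5,"dy":-1}]'; python3 -m creep '[{"dx":0.3,"dy":-0.5},{"dx":0.5,"dy":-1},{"dx":0.5,"dy":-1}]'
python3 -c "
from h import *
go(.459,-.103,.2,-2.7)
cv2.imwrite('pics/w1.png',optics.camera('wrist'));cv2.imwrite('pics/t1.png',optics.camera('top'))"
```

```text
t 0.1 tcp [ 0.1998 -0.618   0.2137] yaw 17.92 q [ 9.878e-01  1.557e-01 -2.000e-04 -8.000e-04] w 0.0919 F [ 0.5 -0.8  0.3] 0.0
dx dy dz [ 4.051 -4.102  0.143] az 0.229$[0]: bad value
$[0]: bad value
$[0]: bad value
$[0]: bad value
$[0]: bad value
$[0]: bad value
```

```bash
python3 -m creep '[{"dx":0,"dy":0,"dz":0,"ax":0,"ay":0,"az":0.1,"grip":0},{"dx":0,"dy":0,"dz":0,"ax":0,"ay":0,"az":0.2,"grip":0},{"dx":0,"dy":0,"dz":0,"ax":0,"ay":0,"az":0.2,"grip":0}]'; python3 -c "
from h import *
go(.459,-.103,.2,-2.7)"
```

```text
time: 0.57
ee_pos: [0.2, -0.6183, 0.2144]
tool_rot: [1.0, 0.0, -0.0, -0.0]
ft_force: [0.8, 0.1, -0.0]
grip_width: 0.092
finger_force: 0.0
t 0.57 tcp [ 0.2    -0.6183  0.2144] yaw 0.02 q [ 1.e+00  2.e-04 -2.e-04 -1.e-04] w 0.092 F [ 0.8  0.1 -0. ] 0.0
dx dy dz [ 2.592 -5.152  0.144] az 0.030
```

```bash
python3 -m creep '[{"dx":0.3,"dy":-0.5,"dz":0,"ax":0,"ay":0,"az":0,"grip":0},{"dx":0.6,"dy":-1,"dz":0,"ax":0,"ay":0,"az":0,"grip":0}]' >/dev/null
python3 -m creep '[{"dx":0.3,"dy":-0.5,"dz":0,"ax":0,"ay":0,"az":0,"grip":0},{"dx":0.5,"dy":-1,"dz":0,"ax":0,"ay":0,"az":0,"grip":0}]' >/dev/null
python3 -m creep '[{"dx":0.3,"dy":-0.5,"dz":0,"ax":0,"ay":0,"az":0,"grip":0},{"dx":0.5,"dy":-1,"dz":0,"ax":0,"ay":0,"az":0,"grip":0}]' >/dev/null
python3 -m creep '[{"dx":0.3,"dy":-0.5,"dz":0,"ax":0,"ay":0,"az":0,"grip":0},{"dx":0.5,"dy":-1,"dz":0,"ax":0,"ay":0,"az":0,"grip":0}]' >/dev/null
python3 -m creep '[{"dx":0.3,"dy":-0.5,"dz":0,"ax":0,"ay":0,"az":0,"grip":0},{"dx":0.5,"dy":-1,"dz":0,"ax":0,"ay":0,"az":0,"grip":0},{"dx":0.5,"dy":-1,"dz":0,"ax":0,"ay":0,"az":0,"grip":0},{"dx":0.5,"dy":-1,"dz":0,"ax":0,"ay":0,"az":0,"grip":0}]'
python3 -c "
from h import *
go(.459,-.103,.2,-2.7)
cv2.imwrite('pics/w1.png',optics.camera('wrist'));cv2.imwrite('pics/t1.png',optics.camera('top'))
P=optics.camera_params('wrist')
for X in ([.459,-.103,.091],[.579,-.105,.098]): print(proj(P,X))"
```

```text
time: 2.08
ee_pos: [0.4604, -0.1194, 0.2145]
tool_rot: [1.0, 0.0, -0.0, 0.0]
ft_force: [0.0, 0.3, -0.2]
grip_width: 0.0916
finger_force: 0.0
t 2.08 tcp [ 0.4604 -0.1194  0.2145] yaw 0.02 q [ 1.e+00  2.e-04 -2.e-04  3.e-04] w 0.0916 F [ 0.   0.3 -0.2] 0.0
dx dy dz [-0.014 -0.164  0.145] az 0.030
(np.float64(238.66832641400853), np.float64(186.29450591118655))
(np.float64(238.0873155737729), np.float64(70.80249053901315))
```

View pics/w1.png

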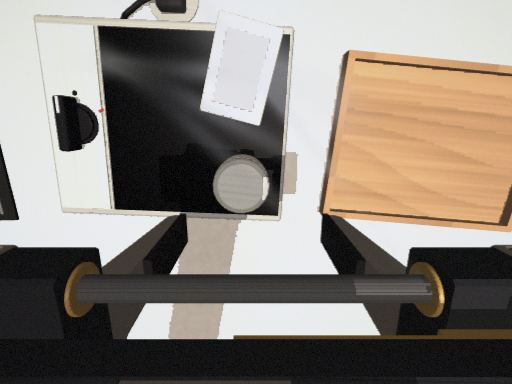

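The wrist view puts the tin's top at (241,184) and the tub's lid at (242,67), both within about 3 px of the prediction. The tub is tilted about 14°. I'll grasp the tin now.

```bash
python3 -m creep '[{"dx":0,"dy":-0.15,"dz":0.5,"ax":0,"ay":0,"az":0.03,"grip":0},{"dx":0,"dy":-0.15,"dz":0.95,"ax":0,"ay":0,"az":0.03,"grip":0},{"dx":0,"dy":-0.15,"dz":0.95,"ax":0,"ay":0,"az":0.03,"grip":0}]' >/dev/null
python3 -m creep '[{"dx":0,"dy":0,"dz":0.3,"ax":0,"ay":0,"az":0,"grip":0},{"dx":0,"dy":0,"dz":0.5,"ax":0,"ay":0,"az":0,"grip":0},{"dx":0,"dy":0,"dz":0.65,"ax":0,"ay":0,"az":0,"grip":0},{"dx":0,"dy":0,"dz":0.65,"ax":0,"ay":0,"az":0,"grip":0}]'
python3 -m creep '[{"dx":0,"dy":0,"dz":0,"ax":0,"ay":0,"az":0,"grip":0.4},{"dx":0,"dy":0,"dz":0,"ax":0,"ay":0,"az":0,"grip":1},{"dx":0,"dy":0,"dz":0,"ax":0,"ay":0,"az":0,"grip":1},{"dx":0,"dy":0,"dz":0,"ax":0,"ay":0,"az":0,"grip":1},{"dx":0,"dy":0,"dz":0,"ax":0,"ay":0,"az":0,"grip":1},{"dx":0,"dy":0,"dz":0,"ax":0,"ay":0,"az":0,"grip":1}]'
```

```text
time: 3.05
ee_pos: [0.4608, -0.1044, 0.0548]
tool_rot: [1.0, -0.025, -0.0, 0.0]
ft_force: [-0.3, -0.0, -0.9]
grip_width: 0.0919
finger_force: 0.0
time: 3.8
ee_pos: [0.4611, -0.104, 0.0551]
tool_rot: [1.0, -0.024, 0.0, 0.0]
ft_force: [-0.6, 0.2, 5.7]
grip_width: 0.0646
finger_force: 30.0
```

```bash
python3 -m creep '[{"dx":0,"dy":0,"dz":-0.2,"ax":0,"ay":0,"az":0,"grip":1},{"dx":0,"dy":0,"dz":-0.6,"ax":0,"ay":0,"az":0,"grip":1},{"dx":0,"dy":0,"dz":-1,"ax":0,"ay":0,"az":0,"grip":1},{"dx":0,"dy":0,"dz":-1,"ax":0,"ay":0,"az":0,"grip":1}]'
python3 -m creep '[{"dx":0.1,"dy":0.3,"dz":0,"ax":0,"ay":0,"az":0,"grip":1},{"dx":0.1,"dy":0.7,"dz":0,"ax":0,"ay":0,"az":0,"grip":1},{"dx":0.15,"dy":1,"dz":0,"ax":0,"ay":0,"az":0,"grip":1}]' >/dev/null
python3 -m creep '[{"dx":0.1,"dy":0.4,"dz":0,"ax":0,"ay":0,"az":0,"grip":1},{"dx":0.1,"dy":0.7,"dz":0,"ax":0,"ay":0,"az":0,"grip":1},{"dx":0.15,"dy":1,"dz":0,"ax":0,"ay":0,"az":0,"grip":1}]' >/dev/null
python3 -m creep '[{"dx":0.1,"dy":0.4,"dz":0,"ax":0,"ay":0,"az":0,"grip":1},{"dx":0.1,"dy":0.7,"dz":0,"ax":0,"ay":0,"az":0,"grip":1},{"dx":0.15,"dy":1,"dz":0,"ax":0,"ay":0,"az":0,"grip":1},{"dx":0.15,"dy":1.0,"dz":0,"ax":0,"ay":0,"az":0,"grip":1}]' >/dev/null
python3 -c "
from h import *
go(.492,-.424,.0195,-5)"
```

```text
time: 4.3
ee_pos: [0.4625, -0.1042, 0.1569]
tool_rot: [1.0, -0.024, 0.003, 0.001]
ft_force: [0.6, -0.0, -2.2]
grip_width: 0.0647
finger_force: 30.0
t 5.55 tcp [ 0.4892 -0.4078  0.152 ] yaw -3.0 q [ 9.997e-01 -2.620e-02 -1.600e-03 -3.000e-04] w 0.0644 F [ 0.5  0.4 -1.4] 29.99936631235812
dx dy dz [0.04  0.161 1.324] az 0.022
```

```bash
python3 -m creep '[{"dx":0.04,"dy":0.16,"dz":0.4,"ax":0,"ay":0,"az":0.02,"grip":1},{"dx":0.04,"dy":0.16,"dz":0.8,"ax":0,"ay":0,"az":0.02,"grip":1},{"dx":0.04,"dy":0.16,"dz":1,"ax":0,"ay":0,"az":0.02,"grip":1},{"dx":0.04,"dy":0.16,"dz":1,"ax":0,"ay":0,"az":0.02,"grip":1}]' 
python3 -m creep '[{"dx":0,"dy":0,"dz":0.1,"ax":0,"ay":0,"az":0,"grip":1},{"dx":0,"dy":0,"dz":0.2,"ax":0,"ay":0,"az":0,"grip":1},{"dx":0,"dy":0,"dz":0.26,"ax":0,"ay":0,"az":0,"grip":1},{"dx":0,"dy":0,"dz":0.29,"ax":0,"ay":0,"az":0,"grip":1},{"dx":0,"dy":0,"dz":0.31,"ax":0,"ay":0,"az":0,"grip":1},{"dx":0,"dy":0,"dz":0.31,"ax":0,"ay":0,"az":0,"grip":1}]'
```

```text
time: 6.05
ee_pos: [0.4935, -0.42, 0.0526]
tool_rot: [0.999, -0.039, -0.002, -0.001]
ft_force: [0.2, 0.3, -0.9]
grip_width: 0.0646
finger_force: 30.0
time: 6.8
ee_pos: [0.4944, -0.4219, 0.0236]
tool_rot: [0.999, -0.04, 0.0, 0.0]
ft_force: [-0.5, -0.6, -0.8]
grip_width: 0.0646
finger_force: 30.0
```

```bash
python3 -m creep '[{"dx":0,"dy":0,"dz":0.015,"ax":0,"ay":0,"az":0,"grip":1},{"dx":0,"dy":0,"dz":0.03,"ax":0,"ay":0,"az":0,"grip":1},{"dx":0,"dy":0,"dz":0.03,"ax":0,"ay":0,"az":0,"grip":1}]' | grep -E "pos|ft"
python3 -m creep '[{"dx":0,"dy":0,"dz":0.01,"ax":0,"ay":0,"az":0,"grip":1},{"dx":0,"dy":0,"dz":0.01,"ax":0,"ay":0,"az":0,"grip":1},{"dx":0,"dy":0,"dz":0.01,"ax":0,"ay":0,"az":0,"grip":1}]'| grep -E "pos|ft"
```

```text
ee_pos: [0.4942, -0.4219, 0.0205]
ft_force: [0.4, 0.1, -1.4]
ee_pos: [0.4944, -0.4218, 0.0196]
ft_force: [-0.1, 0.4, -2.6]
```

```bash
python3 -m creep '[{"dx":0,"dy":0,"dz":0.01,"ax":0,"ay":0,"az":0,"grip":1},{"dx":0,"dy":0,"dz":0.01,"ax":0,"ay":0,"az":0,"grip":1},{"dx":0,"dy":0,"dz":0.01,"ax":0,"ay":0,"az":0,"grip":1}]'| grep -E "pos|ft"
python3 -m creep '[{"dx":0,"dy":0,"dz":0,"ax":0,"ay":0,"az":0,"grip":0.6},{"dx":0,"dy":0,"dz":0,"ax":0,"ay":0,"az":0,"grip":0.3},{"dx":0,"dy":0,"dz":0,"ax":0,"ay":0,"az":0,"grip":0.0},{"dx":0,"dy":0,"dz":0,"ax":0,"ay":0,"az":0,"grip":0},{"dx":0,"dy":0,"dz":-0.4,"ax":0,"ay":0,"az":0,"grip":0},{"dx":0,"dy":0,"dz":-0.8,"ax":0,"ay":0,"az":0,"grip":0},{"dx":0,"dy":0,"dz":-1,"ax":0,"ay":0,"az":0,"grip":0}]'
python3 -m creep '[{"dx":-0.2,"dy":-0.5,"dz":-0.4,"ax":0,"ay":0,"az":0,"grip":0},{"dx":-0.2,"dy":-1,"dz":-0.5,"ax":0,"ay":0,"az":0,"grip":0},{"dx":-0.2,"dy":-1,"dz":-0.5,"ax":0,"ay":0,"az":0,"grip":0}]' 
python3 -c "
from h import *
cv2.imwrite('pics/t2.png',optics.camera('top'));cv2.imwrite('pics/w2.png',optics.camera('wrist'))
P=optics.camera_params('wrist')
for X in ([.494,-.422,.055],[.579,-.105,.098]): print(proj(P,X))
go(.579,-.107,.2,-14)"
```

```text
ee_pos: [0.4944, -0.422, 0.0192]
ft_force: [-1.9, 1.5, 5.6]
time: 8.8
ee_pos: [0.4952, -0.4226, 0.1207]
tool_rot: [0.999, -0.04, 0.001, 0.001]
ft_force: [-0.2, -0.3, 0.0]
grip_width: 0.092
finger_force: 0.0
time: 9.18
ee_pos: [0.4838, -0.3161, 0.1696]
tool_rot: [0.999, -0.037, 0.001, -0.001]
ft_force: [0.7, -0.4, 0.5]
grip_width: 0.0919
finger_force: 0.0
(np.float64(346.83999820411094), np.float64(169.4121572196925))
(np.float64(-3.5601616714442628), np.float64(110.28671167551244))
t 9.28 tcp [ 0.4823 -0.3205  0.1683] yaw -4.53 q [ 9.992e-01 -3.950e-02 -2.000e-04  2.000e-04] w 0.0917 F [-0.5 -0.6 -0.2] 0.0
dx dy dz [ 0.795 -2.205 -0.318] az 0.105
```

View pics/w2.png

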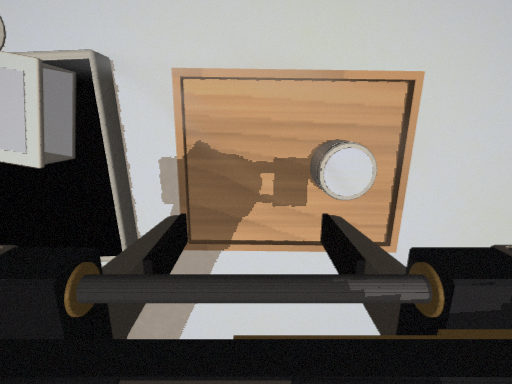

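The tin stands upright in the tray at (347,170), and the tub is at the left edge of the view. Next I'll move over the tub.

```bash
python3 -m creep '[{"dx":0.1,"dy":-0.5,"dz":-0.3,"ax":0,"ay":0,"az":0,"grip":0},{"dx":0.25,"dy":-1,"dz":-0.3,"ax":0,"ay":0,"az":0,"grip":0}]' >/dev/null
python3 -m creep '[{"dx":0.1,"dy":-0.5,"dz":0,"ax":0,"ay":0,"az":0.1,"grip":0},{"dx":0.1,"dy":-1,"dz":0,"ax":0,"ay":0,"az":0.11,"grip":0},{"dx":0.1,"dy":-1,"dz":0,"ax":0,"ay":0,"az":0.11,"grip":0},{"dx":0.1,"dy":-1,"dz":0,"ax":0,"ay":0,"az":0.11,"grip":0}]' >/dev/null
python3 -c "
from h import *
P=optics.camera_params('wrist');I=optics.camera('wrist');cv2.imwrite('pics/w3.png',I)
for X in ([.579,-.107,.098],): print(proj(P,X))
go(.579,-.107,.2,-14.5)"
```

```text
(np.float64(224.11141795823568), np.float64(152.24667707237168))
t 10.07 tcp [ 0.5329 -0.1264  0.1979] yaw -14.66 q [ 9.918e-01 -1.276e-01 -5.000e-04  4.000e-04] w 0.092 F [-0.  -1.1  0.1] 0.0
dx dy dz [ 0.396 -0.304 -0.022] az -0.002
```

View pics/w3.png

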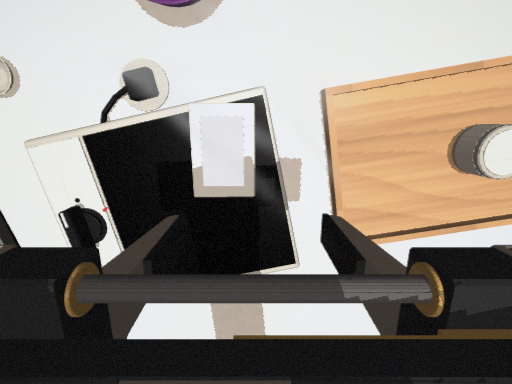

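The tub's lid is square to the tool, centred at (223,150) as predicted. Grasping it.

```bash
python3 -m creep '[{"dx":0.41,"dy":-0.3,"dz":0,"ax":0,"ay":0,"az":0,"grip":0},{"dx":0.41,"dy":-0.3,"dz":0.5,"ax":0,"ay":0,"az":0,"grip":0},{"dx":0.41,"dy":-0.3,"dz":0.95,"ax":0,"ay":0,"az":0,"grip":0},{"dx":0.41,"dy":-0.3,"dz":0.95,"ax":0,"ay":0,"az":0,"grip":0}]' | grep -E "pos|ft"
python3 -m creep '[{"dx":0,"dy":0,"dz":0.3,"ax":0,"ay":0,"az":0,"grip":0},{"dx":0,"dy":0,"dz":0.45,"ax":0,"ay":0,"az":0,"grip":0},{"dx":0,"dy":0,"dz":0.51,"ax":0,"ay":0,"az":0,"grip":0},{"dx":0,"dy":0,"dz":0.51,"ax":0,"ay":0,"az":0,"grip":0}]' | grep -E "pos|ft"
python3 -m creep '[{"dx":0,"dy":0,"dz":0,"ax":0,"ay":0,"az":0,"grip":0.4},{"dx":0,"dy":0,"dz":0,"ax":0,"ay":0,"az":0,"grip":1},{"dx":0,"dy":0,"dz":0,"ax":0,"ay":0,"az":0,"grip":1},{"dx":0,"dy":0,"dz":0,"ax":0,"ay":0,"az":0,"grip":1},{"dx":0,"dy":0,"dz":0,"ax":0,"ay":0,"az":0,"grip":1},{"dx":0,"dy":0,"dz":0,"ax":0,"ay":0,"az":0,"grip":1}]'
python3 -m creep '[{"dx":0,"dy":0,"dz":-0.2,"ax":0,"ay":0,"az":0,"grip":1},{"dx":0,"dy":0,"dz":-0.6,"ax":0,"ay":0,"az":0,"grip":1},{"dx":0,"dy":0,"dz":-1,"ax":0,"ay":0,"az":0,"grip":1},{"dx":0,"dy":0,"dz":-1,"ax":0,"ay":0,"az":0,"grip":1}]'
python3 -c "
from h import *
go(.502,-.312,.0195,-5)"
```

```text
ee_pos: [0.5774, -0.1071, 0.0999]
ft_force: [-0.2, -0.6, 0.4]
ee_pos: [0.5809, -0.1056, 0.0532]
ft_force: [0.3, -0.6, 0.6]
time: 11.82
ee_pos: [0.5807, -0.1053, 0.053]
tool_rot: [0.992, -0.126, 0.0, 0.0]
ft_force: [-1.9, 0.3, 5.7]
grip_width: 0.0645
finger_force: 30.0
time: 12.32
ee_pos: [0.5829, -0.1054, 0.1567]
tool_rot: [0.992, -0.126, 0.004, 0.0]
ft_force: [1.2, 0.9, -1.4]
grip_width: 0.0647
finger_force: 30.0
t 12.32 tcp [ 0.5829 -0.1054  0.1567] yaw -14.48 q [ 9.92e-01 -1.26e-01  3.70e-03  1.00e-04] w 0.0647 F [ 1.2  0.9 -1.4] 29.999721944332123
dx dy dz [-0.276  2.203  1.369] az -0.105
```

```bash
python3 -m creep '[{"dx":-0.1,"dy":0.3,"dz":0,"ax":0,"ay":0,"az":0,"grip":1},{"dx":-0.1,"dy":0.7,"dz":0,"ax":0,"ay":0,"az":0,"grip":1},{"dx":-0.1,"dy":1,"dz":0,"ax":0,"ay":0,"az":0,"grip":1}]' >/dev/null
python3 -m creep '[{"dx":-0.1,"dy":0.4,"dz":0,"ax":0,"ay":0,"az":0,"grip":1},{"dx":-0.1,"dy":0.8,"dz":0,"ax":0,"ay":0,"az":0,"grip":1},{"dx":-0.1,"dy":1,"dz":0,"ax":0,"ay":0,"az":0,"grip":1}]' >/dev/null
python3 -m creep '[{"dx":-0.08,"dy":0.2,"dz":0.1,"ax":0,"ay":0,"az":-0.05,"grip":1},{"dx":-0.08,"dy":0.2,"dz":0.4,"ax":0,"ay":0,"az":-0.1,"grip":1},{"dx":-0.08,"dy":0.2,"dz":0.7,"ax":0,"ay":0,"az":-0.1,"grip":1},{"dx":-0.08,"dy":0.2,"dz":0.9,"ax":0,"ay":0,"az":-0.1,"grip":1},{"dx":-0.08,"dy":0.2,"dz":0.9,"ax":0,"ay":0,"az":-0.1,"grip":1}]' >/dev/null
python3 -c "
from h import *
go(.502,-.312,.0175,-5)"
```

```text
t 13.7 tcp [ 0.4975 -0.31    0.0609] yaw -5.43 q [ 0.9989 -0.0474 -0.0015 -0.001 ] w 0.0645 F [-0.8 -0.  -1. ] 29.999738931655884
dx dy dz [0.048 0.017 0.434] az -0.005
```

```bash
python3 -m creep '[{"dx":0.03,"dy":0,"dz":0.15,"ax":0,"ay":0,"az":0,"grip":1},{"dx":0.03,"dy":0,"dz":0.28,"ax":0,"ay":0,"az":0,"grip":1},{"dx":0.03,"dy":0,"dz":0.36,"ax":0,"ay":0,"az":0,"grip":1},{"dx":0.03,"dy":0,"dz":0.38,"ax":0,"ay":0,"az":0,"grip":1},{"dx":0.03,"dy":0,"dz":0.4,"ax":0,"ay":0,"az":0,"grip":1},{"dx":0.03,"dy":0,"dz":0.4,"ax":0,"ay":0,"az":0,"grip":1}]' | grep -E "pos|ft"
python3 -m creep '[{"dx":0,"dy":0,"dz":0.01,"ax":0,"ay":0,"az":0,"grip":1},{"dx":0,"dy":0,"dz":0.02,"ax":0,"ay":0,"az":0,"grip":1},{"dx":0,"dy":0,"dz":0.02,"ax":0,"ay":0,"az":0,"grip":1}]'| grep -E "pos|ft"
```

```text
ee_pos: [0.5014, -0.3116, 0.0227]
ft_force: [-0.2, -0.9, -0.0]
ee_pos: [0.5013, -0.3115, 0.0206]
ft_force: [-0.1, 0.0, -0.8]
```

```bash
python3 -m creep '[{"dx":0,"dy":0,"dz":0.01,"ax":0,"ay":0,"az":0,"grip":1},{"dx":0,"dy":0,"dz":0.02,"ax":0,"ay":0,"az":0,"grip":1},{"dx":0,"dy":0,"dz":0.02,"ax":0,"ay":0,"az":0,"grip":1}]'| grep -E "pos|ft"
python3 -m creep '[{"dx":0,"dy":0,"dz":0.01,"ax":0,"ay":0,"az":0,"grip":1},{"dx":0,"dy":0,"dz":0.01,"ax":0,"ay":0,"az":0,"grip":1}]'| grep -E "pos|ft"
```

```text
ee_pos: [0.5012, -0.3115, 0.0184]
ft_force: [-0.9, 0.0, -1.4]
ee_pos: [0.5012, -0.3115, 0.0175]
ft_force: [0.2, -0.1, -1.9]
```

```bash
python3 -m creep '[{"dx":0,"dy":0,"dz":0.01,"ax":0,"ay":0,"az":0,"grip":1},{"dx":0,"dy":0,"dz":0.01,"ax":0,"ay":0,"az":0,"grip":1}]'| grep -E "pos|ft"
python3 -m creep '[{"dx":0,"dy":0,"dz":0,"ax":0,"ay":0,"az":0,"grip":0.6},{"dx":0,"dy":0,"dz":0,"ax":0,"ay":0,"az":0,"grip":0.3},{"dx":0,"dy":0,"dz":0,"ax":0,"ay":0,"az":0,"grip":0.0},{"dx":0,"dy":0,"dz":0,"ax":0,"ay":0,"az":0,"grip":0},{"dx":0,"dy":0,"dz":-0.4,"ax":0,"ay":0,"az":0,"grip":0},{"dx":0,"dy":0,"dz":-0.8,"ax":0,"ay":0,"az":0,"grip":0},{"dx":0,"dy":0,"dz":-1,"ax":0,"ay":0,"az":0,"grip":0}]' | grep -E "pos|width"
python3 -m creep '[{"dx":-0.17,"dy":-0.3,"dz":-0.5,"ax":0,"ay":0,"az":0,"grip":0},{"dx":-0.17,"dy":-0.7,"dz":-0.8,"ax":0,"ay":0,"az":0,"grip":0},{"dx":-0.17,"dy":-1,"dz":-0.8,"ax":0,"ay":0,"az":0,"grip":0}]' >/dev/null
python3 -c "
from h import *
I=optics.camera('top');P=optics.camera_params('top');cv2.imwrite('pics/t3.png',I)
for c in white(I,P,143,206,172,236):
    (u,v),q=cv2.minEnclosingCircle(c); print('mat',u,v,q,plane(P,(u,v),.044).round(4))
cv2.imwrite('pics/w4.png',optics.camera('wrist'))
go(.453,.304,.2,-1)"
```

```text
ee_pos: [0.5014, -0.3116, 0.017]
ft_force: [-0.9, 1.0, 4.2]
ee_pos: [0.5023, -0.312, 0.1187]
grip_width: 0.092
mat 189.0497589111328 216.78909301757812 9.981581687927246 [0.4526 0.3053 0.044 ]
mat 154.86585998535156 215.6219482421875 9.887998580932617 [0.4564 0.4226 0.044 ]
mat 190.7653045654297 185.58163452148438 9.816036224365234 [0.5602 0.3016 0.044 ]
t 17.05 tcp [ 0.4949 -0.2067  0.1973] yaw -5.16 q [ 9.99e-01 -4.50e-02  8.00e-04 -4.00e-04] w 0.0919 F [ 0.2  0.2 -0.1] 0.0
dx dy dz [-0.876 -5.049 -0.024] az -0.046
```

View pics/w4.png

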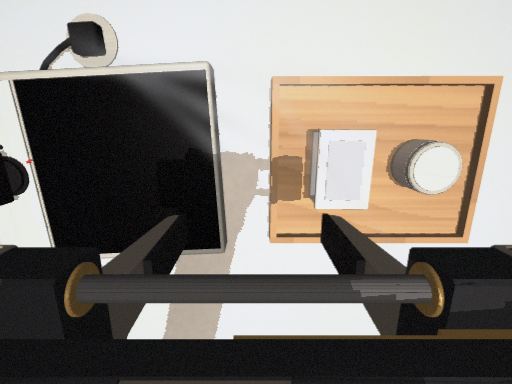

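The tub and tin stand in the tray at (343,168) and (433,166), and the glass is clear. Next, ramekin A.

```bash
python3 -m creep '[{"dx":-0.1,"dy":-0.5,"dz":0,"ax":0,"ay":0,"az":0,"grip":0},{"dx":-0.17,"dy":-1,"dz":0,"ax":0,"ay":0,"az":0,"grip":0}]' >/dev/null
python3 -m creep '[{"dx":-0.1,"dy":-0.5,"dz":0,"ax":0,"ay":0,"az":0,"grip":0},{"dx":-0.17,"dy":-1,"dz":0,"ax":0,"ay":0,"az":0,"grip":0}]' >/dev/null
python3 -m creep '[{"dx":-0.1,"dy":-0.5,"dz":0,"ax":0,"ay":0,"az":0,"grip":0},{"dx":-0.17,"dy":-1,"dz":0,"ax":0,"ay":0,"az":0,"grip":0}]' >/dev/null
python3 -m creep '[{"dx":-0.1,"dy":-0.5,"dz":0,"ax":0,"ay":0,"az":0,"grip":0},{"dx":-0.17,"dy":-1,"dz":0,"ax":0,"ay":0,"az":0,"grip":0}]' >/dev/null
python3 -m creep '[{"dx":-0.1,"dy":-0.5,"dz":0,"ax":0,"ay":0,"az":-0.05,"grip":0},{"dx":-0.17,"dy":-1,"dz":0,"ax":0,"ay":0,"az":-0.05,"grip":0},{"dx":-0.17,"dy":-1,"dz":0,"ax":0,"ay":0,"az":-0.05,"grip":0}]' >/dev/null
python3 -c "
from h import *
P=optics.camera_params('wrist');I=optics.camera('wrist');cv2.imwrite('pics/w5.png',I)
for X in ([.453,.305,.044],[.5602,.3016,.044],[.4564,.4226,.044]): print(proj(P,X))
go(.453,.305,.014,-1)"
```

```text
(np.float64(249.3051038919148), np.float64(182.53057732198087))
(np.float64(250.65472740801738), np.float64(90.68819671907526))
(np.float64(154.3522433941514), np.float64(181.0542265746965))
t 18.48 tcp [0.457  0.2961 0.1957] yaw -0.86 q [ 1.0e+00 -7.5e-03 -7.0e-04  1.0e-04] w 0.0919 F [ 0.6 -1.  -0.1] 0.0
dx dy dz [-0.039 -0.089  1.817] az 0.002
```

View pics/w5.png

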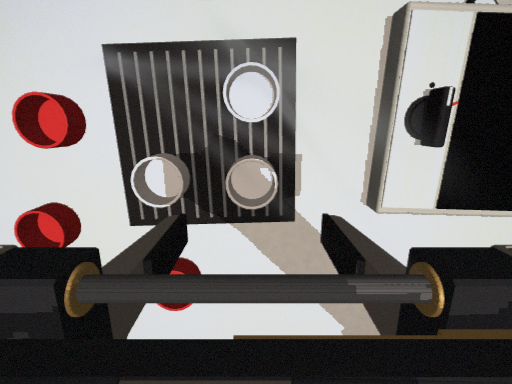

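The ramekin rims are at (252,182), (251,92) and (160,182), within about 2–6 mm of prediction. Grasping A at (0.453, 0.302).

```bash
python3 -m creep '[{"dx":-0.04,"dy":-0.06,"dz":0.4,"ax":0,"ay":0,"az":0,"grip":0},{"dx":-0.04,"dy":-0.06,"dz":0.9,"ax":0,"ay":0,"az":0,"grip":0},{"dx":-0.04,"dy":-0.06,"dz":1,"ax":0,"ay":0,"az":0,"grip":0}]' >/dev/null
python3 -m creep '[{"dx":0,"dy":0,"dz":0.4,"ax":0,"ay":0,"az":0,"grip":0},{"dx":0,"dy":0,"dz":0.7,"ax":0,"ay":0,"az":0,"grip":0},{"dx":0,"dy":0,"dz":0.82,"ax":0,"ay":0,"az":0,"grip":0},{"dx":0,"dy":0,"dz":0.82,"ax":0,"ay":0,"az":0,"grip":0}]' | grep -E "pos|ft"
python3 -m creep '[{"dx":0,"dy":0,"dz":0,"ax":0,"ay":0,"az":0,"grip":0.4},{"dx":0,"dy":0,"dz":0,"ax":0,"ay":0,"az":0,"grip":1},{"dx":0,"dy":0,"dz":0,"ax":0,"ay":0,"az":0,"grip":1},{"dx":0,"dy":0,"dz":0,"ax":0,"ay":0,"az":0,"grip":1},{"dx":0,"dy":0,"dz":0,"ax":0,"ay":0,"az":0,"grip":1},{"dx":0,"dy":0,"dz":0,"ax":0,"ay":0,"az":0,"grip":1}]'
python3 -m creep '[{"dx":0,"dy":0,"dz":-0.2,"ax":0,"ay":0,"az":0,"grip":1},{"dx":0,"dy":0,"dz":-0.6,"ax":0,"ay":0,"az":0,"grip":1},{"dx":0,"dy":0,"dz":-1,"ax":0,"ay":0,"az":0,"grip":1},{"dx":0,"dy":0,"dz":-1,"ax":0,"ay":0,"az":0,"grip":1}]'
python3 -m creep '[{"dx":0,"dy":0.3,"dz":-0.3,"ax":0,"ay":0,"az":0,"grip":1},{"dx":0,"dy":0.7,"dz":-0.4,"ax":0,"ay":0,"az":0,"grip":1},{"dx":0,"dy":1,"dz":-0.4,"ax":0,"ay":0,"az":0,"grip":1}]'
python3 -c "
from h import *
a=np.radians(-2.7);R=np.array([[np.cos(a),-np.sin(a)],[np.sin(a),np.cos(a)]])
for p in ((-60,-60),(60,-60),(-60,60),(60,60)): print(p,(np.array([.5245,-.0445])+R@np.array(p)/1000).round(4))
go(.462,-.102,.057,-2.7)"
```

```text
ee_pos: [0.4538, 0.3011, 0.015]
ft_force: [-0.3, -0.3, -0.1]
time: 20.1
ee_pos: [0.4537, 0.3019, 0.0154]
tool_rot: [1.0, -0.009, 0.001, -0.0]
ft_force: [-0.3, -0.2, 5.9]
grip_width: 0.0653
finger_force: 30.0
time: 20.6
ee_pos: [0.4549, 0.3029, 0.1182]
tool_rot: [1.0, -0.009, 0.003, -0.002]
ft_force: [0.4, 0.2, -1.5]
grip_width: 0.0654
finger_force: 30.0
time: 20.98
ee_pos: [0.4511, 0.1997, 0.1546]
tool_rot: [1.0, -0.009, -0.0, 0.0]
ft_force: [0.7, -0.5, -1.2]
grip_width: 0.0656
finger_force: 30.0
(-60, -60) [ 0.4617 -0.1016]
(60, -60) [ 0.5816 -0.1073]
(-60, 60) [0.4674 0.0183]
(60, 60) [0.5873 0.0126]
t 20.98 tcp [0.4511 0.1997 0.1546] yaw -1.02 q [ 1.0e+00 -8.9e-03 -1.0e-04  4.0e-04] w 0.0656 F [ 0.7 -0.5 -1.2] 29.999682535417378
dx dy dz [0.163 3.014 0.978] az 0.019
```

```bash
python3 -m creep '[{"dx":0.06,"dy":0.5,"dz":0,"ax":0,"ay":0,"az":0,"grip":1},{"dx":0.06,"dy":1,"dz":0,"ax":0,"ay":0,"az":0,"grip":1}]' >/dev/null
python3 -m creep '[{"dx":0.05,"dy":0.5,"dz":0,"ax":0,"ay":0,"az":0,"grip":1},{"dx":0.05,"dy":1,"dz":0,"ax":0,"ay":0,"az":0,"grip":1}]' >/dev/null
python3 -m creep '[{"dx":0.05,"dy":0.4,"dz":0,"ax":0,"ay":0,"az":0.02,"grip":1},{"dx":0.05,"dy":0.8,"dz":0.2,"ax":0,"ay":0,"az":0.02,"grip":1},{"dx":0.05,"dy":1,"dz":0.5,"ax":0,"ay":0,"az":0.02,"grip":1},{"dx":0.05,"dy":1,"dz":0.7,"ax":0,"ay":0,"az":0.02,"grip":1},{"dx":0.05,"dy":1,"dz":0.7,"ax":0,"ay":0,"az":0.02,"grip":1}]' >/dev/null
python3 -c "
from h import *
go(.462,-.102,.0564,-2.7)"
```

```text
t 22.1 tcp [ 0.4601 -0.0984  0.0827] yaw -2.8 q [ 9.997e-01 -2.440e-02 -2.600e-03 -6.000e-04] w 0.0655 F [-0.3  0.3 -1.8] 29.999145227484405
dx dy dz [0.022 0.035 0.263] az -0.001
```

```bash
python3 -m creep '[{"dx":0.02,"dy":0.02,"dz":0.1,"ax":0,"ay":0,"az":0,"grip":1},{"dx":0.02,"dy":0.02,"dz":0.15,"ax":0,"ay":0,"az":0,"grip":1},{"dx":0.02,"dy":0.02,"dz":0.19,"ax":0,"ay":0,"az":0,"grip":1},{"dx":0.02,"dy":0.02,"dz":0.21,"ax":0,"ay":0,"az":0,"grip":1},{"dx":0.02,"dy":0.02,"dz":0.21,"ax":0,"ay":0,"az":0,"grip":1},{"dx":0.02,"dy":0.02,"dz":0.21,"ax":0,"ay":0,"az":0,"grip":1}]' | grep -E "pos|ft"
```

```text
ee_pos: [0.4644, -0.1008, 0.0637]
ft_force: [-0.2, -0.6, -1.7]
```

```bash
python3 -m creep '[{"dx":0,"dy":0,"dz":0.02,"ax":0,"ay":0,"az":0,"grip":1},{"dx":0,"dy":0,"dz":0.04,"ax":0,"ay":0,"az":0,"grip":1},{"dx":0,"dy":0,"dz":0.05,"ax":0,"ay":0,"az":0,"grip":1},{"dx":0,"dy":0,"dz":0.06,"ax":0,"ay":0,"az":0,"grip":1},{"dx":0,"dy":0,"dz":0.06,"ax":0,"ay":0,"az":0,"grip":1}]' | grep -E "pos|ft"
python3 -m creep '[{"dx":0,"dy":0,"dz":0.005,"ax":0,"ay":0,"az":0,"grip":1},{"dx":0,"dy":0,"dz":0.01,"ax":0,"ay":0,"az":0,"grip":1},{"dx":0,"dy":0,"dz":0.01,"ax":0,"ay":0,"az":0,"grip":1}]' | grep -E "pos|ft"
```

```text
ee_pos: [0.4642, -0.1007, 0.0574]
ft_force: [0.6, -0.2, -2.3]
ee_pos: [0.4642, -0.1008, 0.0565]
ft_force: [0.1, -0.3, -2.7]
```

Half-millimetre step, release, and retreat toward the next ramekin (C), measuring on the way.

```bash
python3 -m creep '[{"dx":0,"dy":0,"dz":0.005,"ax":0,"ay":0,"az":0,"grip":1},{"dx":0,"dy":0,"dz":0.005,"ax":0,"ay":0,"az":0,"grip":1}]' | grep -E "pos|ft"
python3 -m creep '[{"dx":0,"dy":0,"dz":0,"ax":0,"ay":0,"az":0,"grip":0.6},{"dx":0,"dy":0,"dz":0,"ax":0,"ay":0,"az":0,"grip":0.3},{"dx":0,"dy":0,"dz":0,"ax":0,"ay":0,"az":0,"grip":0.0},{"dx":0,"dy":0,"dz":0,"ax":0,"ay":0,"az":0,"grip":0},{"dx":0,"dy":0,"dz":-0.4,"ax":0,"ay":0,"az":0,"grip":0},{"dx":0,"dy":0,"dz":-0.8,"ax":0,"ay":0,"az":0,"grip":0},{"dx":0,"dy":0,"dz":-1,"ax":0,"ay":0,"az":0,"grip":0}]' | grep -E "pos|width"
python3 -m creep '[{"dx":0.1,"dy":-0.5,"dz":-0.3,"ax":0,"ay":0,"az":0,"grip":0},{"dx":0.2,"dy":-1,"dz":-0.4,"ax":0,"ay":0,"az":0,"grip":0}]' >/dev/null
python3 -m creep '[{"dx":0.1,"dy":-0.5,"dz":0,"ax":0,"ay":0,"az":0,"grip":0},{"dx":0.2,"dy":-1,"dz":0,"ax":0,"ay":0,"az":0,"grip":0}]' >/dev/null
python3 -m creep '[{"dx":0.1,"dy":-0.5,"dz":0,"ax":0,"ay":0,"az":-0.02,"grip":0},{"dx":0.2,"dy":-1,"dz":0,"ax":0,"ay":0,"az":-0.02,"grip":0}]' >/dev/null
python3 -m creep '[{"dx":0.1,"dy":-0.5,"dz":0,"ax":0,"ay":0,"az":0,"grip":0},{"dx":0.2,"dy":-0.9,"dz":0,"ax":0,"ay":0,"az":0,"grip":0},{"dx":0.2,"dy":-0.9,"dz":0,"ax":0,"ay":0,"az":0,"grip":0},{"dx":0.2,"dy":-0.9,"dz":0,"ax":0,"ay":0,"az":0,"grip":0}]' >/dev/null
cat >> h.py <<'E'
def wramek(name):
    """white rims in the wrist picture -> world at z=.044"""
    P=optics.camera_params('wrist');I=optics.camera('wrist');cv2.imwrite(f'pics/{name}.png',I)
    h=cv2.cvtColor(I,cv2.COLOR_BGR2HSV); dark=(h[...,2]<90).astype(np.uint8)*255
    # mat = big dark blob; holes in it are ramekins
    dark=cv2.morphologyEx(dark,cv2.MORPH_CLOSE,np.ones((9,9),np.uint8)); dark[225:]=0
    cs,hi=cv2.findContours(dark,cv2.RETR_CCOMP,cv2.CHAIN_APPROX_NONE)
    for c,k in zip(cs,hi[0]):
        if k[3]>=0 and cv2.contourArea(c)>300:
            (u,v),q=cv2.minEnclosingCircle(c); print('hole',round(u,1),round(v,1),round(q,1),plane(P,(u,v),.044).round(4))
    return P
E
python3 -c "
from h import *
P=wramek('w6')
for X in ([.5602,.3016,.044],[.4564,.4176,.044]): print(proj(P,X))
go(.5602,.300,.0144,-1)"
```

```text
ee_pos: [0.4642, -0.1008, 0.0564]
ft_force: [-1.3, -0.3, 3.8]
ee_pos: [0.4653, -0.1009, 0.158]
grip_width: 0.0918
hole 57.0 200.5 21.2 [0.5386 0.5326 0.044 ]
hole 241.5 179.2 28.9 [0.5614 0.2998 0.044 ]
(np.float64(240.08686686208776), np.float64(180.18699649779754))
(np.float64(155.60536927595984), np.float64(257.9766609731363))
t 26.27 tcp [0.5603 0.2841 0.1956] yaw -1.06 q [ 1.0e+00 -9.3e-03 -2.0e-04  7.0e-04] w 0.0916 F [0.7 0.1 0.1] 0.0
dx dy dz [-0.004 -0.162  1.812] az -0.001
```

View pics/w6.png

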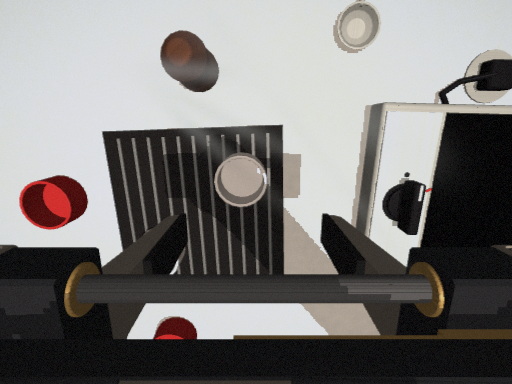

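Ramekin C is at (241,179), which maps to (0.561, 0.300). Grasping it.

```bash
python3 -m creep '[{"dx":0,"dy":-0.16,"dz":0.4,"ax":0,"ay":0,"az":0,"grip":0},{"dx":0,"dy":-0.16,"dz":0.9,"ax":0,"ay":0,"az":0,"grip":0},{"dx":0,"dy":-0.16,"dz":1,"ax":0,"ay":0,"az":0,"grip":0}]' >/dev/null
python3 -m creep '[{"dx":0,"dy":0,"dz":0.4,"ax":0,"ay":0,"az":0,"grip":0},{"dx":0,"dy":0,"dz":0.7,"ax":0,"ay":0,"az":0,"grip":0},{"dx":0,"dy":0,"dz":0.82,"ax":0,"ay":0,"az":0,"grip":0},{"dx":0,"dy":0,"dz":0.82,"ax":0,"ay":0,"az":0,"grip":0}]' | grep -E "pos|ft"
python3 -m creep '[{"dx":0,"dy":0,"dz":0,"ax":0,"ay":0,"az":0,"grip":0.4},{"dx":0,"dy":0,"dz":0,"ax":0,"ay":0,"az":0,"grip":1},{"dx":0,"dy":0,"dz":0,"ax":0,"ay":0,"az":0,"grip":1},{"dx":0,"dy":0,"dz":0,"ax":0,"ay":0,"az":0,"grip":1},{"dx":0,"dy":0,"dz":0,"ax":0,"ay":0,"az":0,"grip":1},{"dx":0,"dy":0,"dz":0,"ax":0,"ay":0,"az":0,"grip":1}]'
python3 -m creep '[{"dx":0,"dy":0,"dz":-0.2,"ax":0,"ay":0,"az":0,"grip":1},{"dx":0,"dy":0,"dz":-0.6,"ax":0,"ay":0,"az":0,"grip":1},{"dx":0,"dy":0,"dz":-1,"ax":0,"ay":0,"az":0,"grip":1},{"dx":0,"dy":0,"dz":-1,"ax":0,"ay":0,"az":0,"grip":1}]' >/dev/null
python3 -m creep '[{"dx":0,"dy":0.3,"dz":-0.3,"ax":0,"ay":0,"az":0,"grip":1},{"dx":0,"dy":0.7,"dz":-0.4,"ax":0,"ay":0,"az":0,"grip":1},{"dx":0,"dy":1,"dz":-0.4,"ax":0,"ay":0,"az":0,"grip":1}]' | grep -E "width|force"
python3 -c "
from h import *
I=optics.camera('top');P=optics.camera_params('top');cv2.imwrite('pics/t4.png',I)
for c in white(I,P,262,322,166,230):
    (u,v),q=cv2.minEnclosingCircle(c); print('plate',u,v,q,plane(P,(u,v),.085).round(4))
go(.5816,-.107,.0569,-2.7)"
```

```text
ee_pos: [0.5611, 0.3012, 0.0147]
ft_force: [-0.0, -0.3, 0.0]
time: 27.9
ee_pos: [0.561, 0.3017, 0.0149]
tool_rot: [1.0, -0.009, 0.0, -0.0]
ft_force: [-0.9, -1.2, 5.8]
grip_width: 0.0641
finger_force: 30.0
ft_force: [0.7, -0.1, -2.2]
grip_width: 0.0644
finger_force: 30.0
plate 308.60638427734375 213.18084716796875 9.91765022277832 [ 0.4624 -0.0987  0.085 ]
t 28.82 tcp [0.5587 0.1944 0.153 ] yaw -1.3 q [ 9.999e-01 -1.140e-02 -9.000e-04  2.600e-03] w 0.0639 F [-1.3 -4.  -3.4] 29.98821564417476
dx dy dz [0.299 3.003 0.976] az 0.016
```

```bash
python3 -m creep '[{"dx":0.1,"dy":0.4,"dz":0,"ax":0,"ay":0,"az":0,"grip":1},{"dx":0.1,"dy":1,"dz":0,"ax":0,"ay":0,"az":0,"grip":1}]'
python3 -m creep '[{"dx":0.1,"dy":0.5,"dz":0,"ax":0,"ay":0,"az":0,"grip":1},{"dx":0.1,"dy":1,"dz":0,"ax":0,"ay":0,"az":0,"grip":1}]' >/dev/null
python3 -m creep '[{"dx":0.1,"dy":0.4,"dz":0,"ax":0,"ay":0,"az":0.02,"grip":1},{"dx":0.1,"dy":0.8,"dz":0.2,"ax":0,"ay":0,"az":0.02,"grip":1},{"dx":0.1,"dy":1,"dz":0.5,"ax":0,"ay":0,"az":0.02,"grip":1},{"dx":0.1,"dy":1,"dz":0.7,"ax":0,"ay":0,"az":0.02,"grip":1},{"dx":0.1,"dy":1,"dz":0.7,"ax":0,"ay":0,"az":0.02,"grip":1},{"dx":0.1,"dy":1,"dz":0.7,"ax":0,"ay":0,"az":0.02,"grip":1}]' >/dev/null
python3 -c "
from h import *
go(.5816,-.107,.0559,-2.7)"
```

```text
time: 29.08
ee_pos: [0.5667, 0.102, 0.1532]
tool_rot: [1.0, -0.007, -0.001, -0.001]
ft_force: [1.0, -0.6, -1.2]
grip_width: 0.0643
finger_force: 30.0
t 30.07 tcp [ 0.5844 -0.0968  0.0847] yaw -2.63 q [ 9.997e-01 -2.300e-02  5.000e-04 -4.000e-04] w 0.064 F [-0.3 -0.  -1.9] 29.989375232641606
dx dy dz [-0.024  0.104  0.288] az 0.001
```

```bash
python3 -m creep '[{"dx":-0.02,"dy":0.1,"dz":0.08,"ax":0,"ay":0,"az":0,"grip":1},{"dx":-0.02,"dy":0.1,"dz":0.15,"ax":0,"ay":0,"az":0,"grip":1},{"dx":-0.02,"dy":0.1,"dz":0.2,"ax":0,"ay":0,"az":0,"grip":1},{"dx":-0.02,"dy":0.1,"dz":0.23,"ax":0,"ay":0,"az":0,"grip":1},{"dx":-0.02,"dy":0.1,"dz":0.25,"ax":0,"ay":0,"az":0,"grip":1},{"dx":-0.02,"dy":0.1,"dz":0.26,"ax":0,"ay":0,"az":0,"grip":1},{"dx":-0.02,"dy":0.1,"dz":0.26,"ax":0,"ay":0,"az":0,"grip":1},{"dx":-0.02,"dy":0.1,"dz":0.26,"ax":0,"ay":0,"az":0,"grip":1}]' | grep -E "pos|ft"
```

```text
ee_pos: [0.5813, -0.1087, 0.0582]
ft_force: [-0.5, -1.1, -2.1]
```

```bash
python3 -m creep '[{"dx":0,"dy":0,"dz":0.01,"ax":0,"ay":0,"az":0,"grip":1},{"dx":0,"dy":0,"dz":0.015,"ax":0,"ay":0,"az":0,"grip":1},{"dx":0,"dy":0,"dz":0.015,"ax":0,"ay":0,"az":0,"grip":1}]' | grep -E "pos|ft"
python3 -m creep '[{"dx":0,"dy":0,"dz":0.005,"ax":0,"ay":0,"az":0,"grip":1},{"dx":0,"dy":0,"dz":0.005,"ax":0,"ay":0,"az":0,"grip":1}]' | grep -E "pos|ft"
```

```text
ee_pos: [0.5812, -0.1087, 0.0565]
ft_force: [0.1, -0.6, -2.6]
ee_pos: [0.5812, -0.1087, 0.056]
ft_force: [0.1, 0.4, -2.0]
```

```bash
python3 -m creep '[{"dx":0,"dy":0,"dz":0.005,"ax":0,"ay":0,"az":0,"grip":1},{"dx":0,"dy":0,"dz":0.005,"ax":0,"ay":0,"az":0,"grip":1}]' | grep -E "pos|ft"
python3 -m creep '[{"dx":0,"dy":0,"dz":0,"ax":0,"ay":0,"az":0,"grip":0.6},{"dx":0,"dy":0,"dz":0,"ax":0,"ay":0,"az":0,"grip":0.3},{"dx":0,"dy":0,"dz":0,"ax":0,"ay":0,"az":0,"grip":0.0},{"dx":0,"dy":0,"dz":0,"ax":0,"ay":0,"az":0,"grip":0},{"dx":0,"dy":0,"dz":-0.4,"ax":0,"ay":0,"az":0,"grip":0},{"dx":0,"dy":0,"dz":-0.8,"ax":0,"ay":0,"az":0,"grip":0},{"dx":0,"dy":0,"dz":-1,"ax":0,"ay":0,"az":0,"grip":0}]' | grep -E "pos|width"
python3 -m creep '[{"dx":-0.15,"dy":-0.5,"dz":-0.3,"ax":0,"ay":0,"az":0,"grip":0},{"dx":-0.3,"dy":-1,"dz":-0.4,"ax":0,"ay":0,"az":0,"grip":0}]' >/dev/null
python3 -m creep '[{"dx":-0.15,"dy":-0.5,"dz":0,"ax":0,"ay":0,"az":0,"grip":0},{"dx":-0.3,"dy":-1,"dz":0,"ax":0,"ay":0,"az":0,"grip":0}]' >/dev/null
python3 -m creep '[{"dx":-0.15,"dy":-0.5,"dz":0,"ax":0,"ay":0,"az":-0.02,"grip":0},{"dx":-0.3,"dy":-1,"dz":0,"ax":0,"ay":0,"az":-0.02,"grip":0}]' >/dev/null
python3 -m creep '[{"dx":-0.15,"dy":-0.5,"dz":0,"ax":0,"ay":0,"az":0,"grip":0},{"dx":-0.3,"dy":-1,"dz":0,"ax":0,"ay":0,"az":0,"grip":0}]' >/dev/null
python3 -m creep '[{"dx":-0.15,"dy":-0.5,"dz":0,"ax":0,"ay":0,"az":0,"grip":0},{"dx":-0.25,"dy":-1,"dz":0,"ax":0,"ay":0,"az":0,"grip":0},{"dx":-0.25,"dy":-1,"dz":0,"ax":0,"ay":0,"az":0,"grip":0},{"dx":-0.25,"dy":-1,"dz":0,"ax":0,"ay":0,"az":0,"grip":0}]' >/dev/null
python3 -c "
from h import *
P=wramek('w7')
for X in ([.4564,.4176,.044],): print(proj(P,X))
go(.4564,.4176,.0144,-1)"
```

```text
ee_pos: [0.5812, -0.1087, 0.0559]
ft_force: [-1.6, 0.1, 2.0]
ee_pos: [0.5822, -0.1088, 0.1575]
grip_width: 0.0918
hole 234.1 178.3 28.9 [0.4572 0.4193 0.044 ]
(np.float64(235.47502981334833), np.float64(178.84034936769902))
t 34.38 tcp [0.4549 0.3945 0.1948] yaw -1.08 q [ 1.0e+00 -9.4e-03 -3.0e-04  9.0e-04] w 0.0919 F [ 0.7  0.5 -0. ] 0.0
dx dy dz [ 0.012 -0.234  1.803] az -0.001
```

View pics/w7.png

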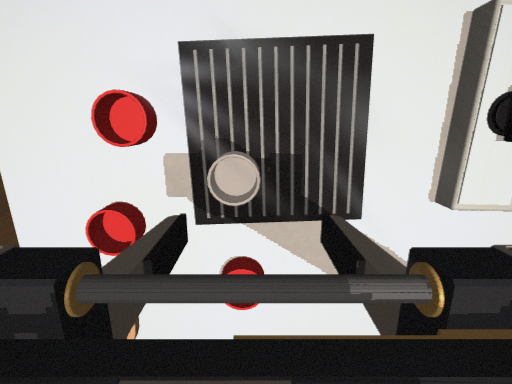

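The last ramekin is at (234,178), which maps to (0.457, 0.419), with the red cups clear of the fingers. Grasping it.

```bash
python3 -m creep '[{"dx":0.02,"dy":-0.25,"dz":0.4,"ax":0,"ay":0,"az":0,"grip":0},{"dx":0.02,"dy":-0.25,"dz":0.9,"ax":0,"ay":0,"az":0,"grip":0},{"dx":0.02,"dy":-0.25,"dz":1,"ax":0,"ay":0,"az":0,"grip":0}]' >/dev/null
python3 -m creep '[{"dx":0,"dy":0,"dz":0.4,"ax":0,"ay":0,"az":0,"grip":0},{"dx":0,"dy":0,"dz":0.7,"ax":0,"ay":0,"az":0,"grip":0},{"dx":0,"dy":0,"dz":0.82,"ax":0,"ay":0,"az":0,"grip":0},{"dx":0,"dy":0,"dz":0.82,"ax":0,"ay":0,"az":0,"grip":0}]' | grep -E "pos|ft"
python3 -m creep '[{"dx":0,"dy":0,"dz":0,"ax":0,"ay":0,"az":0,"grip":0.4},{"dx":0,"dy":0,"dz":0,"ax":0,"ay":0,"az":0,"grip":1},{"dx":0,"dy":0,"dz":0,"ax":0,"ay":0,"az":0,"grip":1},{"dx":0,"dy":0,"dz":0,"ax":0,"ay":0,"az":0,"grip":1},{"dx":0,"dy":0,"dz":0,"ax":0,"ay":0,"az":0,"grip":1},{"dx":0,"dy":0,"dz":0,"ax":0,"ay":0,"az":0,"grip":1}]'
python3 -m creep '[{"dx":0,"dy":0,"dz":-0.2,"ax":0,"ay":0,"az":0,"grip":1},{"dx":0,"dy":0,"dz":-0.6,"ax":0,"ay":0,"az":0,"grip":1},{"dx":0,"dy":0,"dz":-1,"ax":0,"ay":0,"az":0,"grip":1},{"dx":0,"dy":0,"dz":-1,"ax":0,"ay":0,"az":0,"grip":1}]' >/dev/null
python3 -m creep '[{"dx":0,"dy":0.3,"dz":-0.3,"ax":0,"ay":0,"az":0,"grip":1},{"dx":0,"dy":0.7,"dz":-0.4,"ax":0,"ay":0,"az":0,"grip":1},{"dx":0,"dy":1,"dz":-0.4,"ax":0,"ay":0,"az":0,"grip":1}]' | grep -E "width|force"
python3 -c "
from h import *
I=optics.camera('top');P=optics.camera_params('top');cv2.imwrite('pics/t5.png',I)
for c in white(I,P,262,322,166,230):
    (u,v),q=cv2.minEnclosingCircle(c); print('plate',u,v,q,plane(P,(u,v),.085).round(4))
go(.4674,.018,.0569,-2.7)"
```

```text
ee_pos: [0.4574, 0.4208, 0.0142]
ft_force: [0.5, 0.0, 1.0]
time: 36.0
ee_pos: [0.4571, 0.4212, 0.0144]
tool_rot: [1.0, -0.009, 0.0, 0.0]
ft_force: [0.2, -1.2, 5.3]
grip_width: 0.0649
finger_force: 30.0
ft_force: [0.5, 0.0, -1.2]
grip_width: 0.0651
finger_force: 30.0
plate 308.6219482421875 213.13414001464844 9.888006210327148 [ 0.4626 -0.0987  0.085 ]
plate 310.61639404296875 178.04310607910156 9.739486694335938 [ 0.5803 -0.1069  0.085 ]
t 36.92 tcp [0.4551 0.3146 0.1527] yaw -1.22 q [ 9.999e-01 -1.070e-02 -6.000e-04  2.800e-03] w 0.0649 F [ 0.2 -3.9 -2.8] 29.998500631190836
dx dy dz [0.187 2.958 0.975] az 0.016
```

```bash
python3 -m creep '[{"dx":0.07,"dy":0.4,"dz":0,"ax":0,"ay":0,"az":0,"grip":1},{"dx":0.07,"dy":1,"dz":0,"ax":0,"ay":0,"az":0,"grip":1}]' >/dev/null
python3 -m creep '[{"dx":0.07,"dy":0.5,"dz":0,"ax":0,"ay":0,"az":0,"grip":1},{"dx":0.07,"dy":1,"dz":0,"ax":0,"ay":0,"az":0,"grip":1}]' >/dev/null
python3 -m creep '[{"dx":0.05,"dy":0.4,"dz":0,"ax":0,"ay":0,"az":0.02,"grip":1},{"dx":0.05,"dy":0.8,"dz":0.2,"ax":0,"ay":0,"az":0.02,"grip":1},{"dx":0.05,"dy":1,"dz":0.5,"ax":0,"ay":0,"az":0.02,"grip":1},{"dx":0.05,"dy":1,"dz":0.7,"ax":0,"ay":0,"az":0.02,"grip":1},{"dx":0.05,"dy":1,"dz":0.7,"ax":0,"ay":0,"az":0.02,"grip":1},{"dx":0.05,"dy":1,"dz":0.7,"ax":0,"ay":0,"az":0.02,"grip":1}]' >/dev/null
python3 -c "
from h import *
go(.4671,.013,.0554,-2.7)"
```

```text
t 38.17 tcp [0.4691 0.0215 0.084 ] yaw -2.73 q [ 9.997e-01 -2.380e-02  2.000e-04 -2.000e-04] w 0.0648 F [ 1.2 -0.1 -1.1] 29.999358917120844
dx dy dz [-0.016  0.086  0.286] az -0.000
```

```bash
python3 -m creep '[{"dx":-0.02,"dy":0.08,"dz":0.08,"ax":0,"ay":0,"az":0,"grip":1},{"dx":-0.02,"dy":0.08,"dz":0.15,"ax":0,"ay":0,"az":0,"grip":1},{"dx":-0.02,"dy":0.08,"dz":0.2,"ax":0,"ay":0,"az":0,"grip":1},{"dx":-0.02,"dy":0.08,"dz":0.23,"ax":0,"ay":0,"az":0,"grip":1},{"dx":-0.02,"dy":0.08,"dz":0.25,"ax":0,"ay":0,"az":0,"grip":1},{"dx":-0.02,"dy":0.08,"dz":0.26,"ax":0,"ay":0,"az":0,"grip":1},{"dx":-0.02,"dy":0.08,"dz":0.26,"ax":0,"ay":0,"az":0,"grip":1},{"dx":-0.02,"dy":0.08,"dz":0.26,"ax":0,"ay":0,"az":0,"grip":1}]' | grep -E "pos|ft"
```

```text
ee_pos: [0.4666, 0.013, 0.0577]
ft_force: [-0.7, -0.1, -1.8]
```

```bash
python3 -m creep '[{"dx":0,"dy":0,"dz":0.01,"ax":0,"ay":0,"az":0,"grip":1},{"dx":0,"dy":0,"dz":0.015,"ax":0,"ay":0,"az":0,"grip":1},{"dx":0,"dy":0,"dz":0.015,"ax":0,"ay":0,"az":0,"grip":1}]' | grep -E "pos|ft"
python3 -m creep '[{"dx":0,"dy":0,"dz":0.005,"ax":0,"ay":0,"az":0,"grip":1},{"dx":0,"dy":0,"dz":0.005,"ax":0,"ay":0,"az":0,"grip":1}]' | grep -E "pos|ft"
```

```text
ee_pos: [0.4664, 0.013, 0.056]
ft_force: [-0.2, 1.0, -0.9]
ee_pos: [0.4665, 0.013, 0.0555]
ft_force: [0.3, -0.1, -2.1]
```

```bash
python3 -m creep '[{"dx":0,"dy":0,"dz":0.005,"ax":0,"ay":0,"az":0,"grip":1},{"dx":0,"dy":0,"dz":0.005,"ax":0,"ay":0,"az":0,"grip":1}]' | grep -E "pos|ft"
python3 -m creep '[{"dx":0,"dy":0,"dz":0,"ax":0,"ay":0,"az":0,"grip":0.6},{"dx":0,"dy":0,"dz":0,"ax":0,"ay":0,"az":0,"grip":0.3},{"dx":0,"dy":0,"dz":0,"ax":0,"ay":0,"az":0,"grip":0.0},{"dx":0,"dy":0,"dz":0,"ax":0,"ay":0,"az":0,"grip":0},{"dx":0,"dy":0,"dz":-0.4,"ax":0,"ay":0,"az":0,"grip":0},{"dx":0,"dy":0,"dz":-0.8,"ax":0,"ay":0,"az":0,"grip":0},{"dx":0,"dy":0,"dz":-1,"ax":0,"ay":0,"az":0,"grip":0}]' | grep -E "pos|width"
python3 -m creep '[{"dx":0.2,"dy":-0.3,"dz":-0.3,"ax":0,"ay":0,"az":0,"grip":0},{"dx":0.5,"dy":-0.7,"dz":-0.4,"ax":0,"ay":0,"az":0,"grip":0},{"dx":0.5,"dy":-0.7,"dz":-0.4,"ax":0,"ay":0,"az":0,"grip":0},{"dx":0.5,"dy":-0.7,"dz":-0.4,"ax":0,"ay":0,"az":0,"grip":0}]' >/dev/null
python3 -c "
from h import *
P=optics.camera_params('wrist');cv2.imwrite('pics/w8.png',optics.camera('wrist'));cv2.imwrite('pics/t6.png',optics.camera('top'))
print(proj(P,[.5313,.1003,.077]))
go(.5313,.1003,.0,-2.7)"
```

```text
ee_pos: [0.4665, 0.013, 0.0553]
ft_force: [-1.4, -0.5, 4.2]
ee_pos: [0.4674, 0.0131, 0.1569]
grip_width: 0.0919
(np.float64(234.88119628881466), np.float64(176.44939873565664))
t 41.52 tcp [0.5189 0.0792 0.1943] yaw -2.86 q [ 9.997e-01 -2.490e-02 -8.000e-04  5.000e-04] w 0.092 F [-1.4 -0.6 -0.3] 0.0
dx dy dz [ 0.117 -0.218  1.943] az -0.002
```

View pics/w8.png

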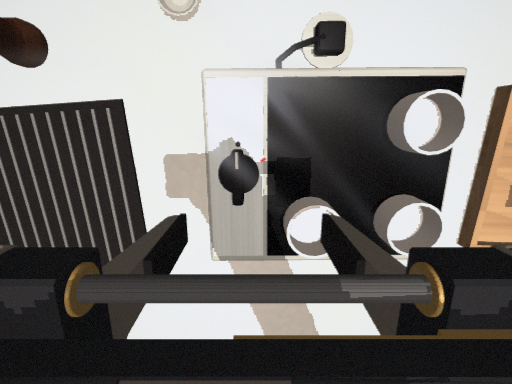

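The wrist view shows all three ramekins upright on the glass at (427,122), (412,225) and (313,225). The switch bar is centred at (238,176), pointer up (off), about 2.5 mm to the -y side of prediction. I'll grip the switch.

```bash
python3 -m creep '[{"dx":0.12,"dy":-0.2,"dz":0.2,"ax":0,"ay":0,"az":0,"grip":0.5},{"dx":0.12,"dy":-0.2,"dz":0.5,"ax":0,"ay":0,"az":0,"grip":0.5},{"dx":0.12,"dy":-0.2,"dz":0.8,"ax":0,"ay":0,"az":0,"grip":0.5},{"dx":0.12,"dy":-0.2,"dz":0.8,"ax":0,"ay":0,"az":0,"grip":0.5}]' | grep -E "pos|width"
python3 -m creep '[{"dx":0,"dy":0,"dz":0.2,"ax":0,"ay":0,"az":0,"grip":0.5},{"dx":0,"dy":0,"dz":0.4,"ax":0,"ay":0,"az":0,"grip":0.5},{"dx":0,"dy":0,"dz":0.5,"ax":0,"ay":0,"az":0,"grip":0.5},{"dx":0,"dy":0,"dz":0.55,"ax":0,"ay":0,"az":0,"grip":0.5},{"dx":0,"dy":0,"dz":0.55,"ax":0,"ay":0,"az":0,"grip":0.5}]' | grep -E "pos|ft|width"
python3 -m creep '[{"dx":0,"dy":0,"dz":0,"ax":0,"ay":0,"az":0,"grip":0.7},{"dx":0,"dy":0,"dz":0,"ax":0,"ay":0,"az":0,"grip":0.8},{"dx":0,"dy":0,"dz":0,"ax":0,"ay":0,"az":0,"grip":1},{"dx":0,"dy":0,"dz":0,"ax":0,"ay":0,"az":0,"grip":1},{"dx":0,"dy":0,"dz":0,"ax":0,"ay":0,"az":0,"grip":1}]'
```

```text
ee_pos: [0.5306, 0.0984, 0.1129]
grip_width: 0.0539
ee_pos: [0.5331, 0.0998, 0.0605]
ft_force: [0.8, 0.7, -0.4]
grip_width: 0.0459
time: 43.28
ee_pos: [0.5328, 0.0983, 0.0602]
tool_rot: [1.0, -0.025, -0.0, 0.001]
ft_force: [-0.5, -5.0, 3.7]
grip_width: 0.0127
finger_force: 30.0
```

```bash
python3 -m creep '[{"dx":0,"dy":0,"dz":0,"ax":0,"ay":0,"az":0.08,"grip":1},{"dx":0,"dy":0,"dz":0,"ax":0,"ay":0,"az":0.16,"grip":1},{"dx":0,"dy":0,"dz":0,"ax":0,"ay":0,"az":0.24,"grip":1},{"dx":0,"dy":0,"dz":0,"ax":0,"ay":0,"az":0.3,"grip":1},{"dx":0,"dy":0,"dz":0,"ax":0,"ay":0,"az":0.3,"grip":1}]'
python3 -m creep '[{"dx":0,"dy":0,"dz":0,"ax":0,"ay":0,"az":0.08,"grip":1},{"dx":0,"dy":0,"dz":0,"ax":0,"ay":0,"az":0.16,"grip":1},{"dx":0,"dy":0,"dz":0,"ax":0,"ay":0,"az":0.24,"grip":1},{"dx":0,"dy":0,"dz":0,"ax":0,"ay":0,"az":0.3,"grip":1},{"dx":0,"dy":0,"dz":0,"ax":0,"ay":0,"az":0.34,"grip":1},{"dx":0,"dy":0,"dz":0,"ax":0,"ay":0,"az":0.34,"grip":1},{"dx":0,"dy":0,"dz":0,"ax":0,"ay":0,"az":0.34,"grip":1}]'
python3 -c "
from h import *
s=state();print(s['torque'])"
```

```text
time: 43.9
ee_pos: [0.5323, 0.0966, 0.0602]
tool_rot: [0.966, -0.258, -0.0, 0.002]
ft_force: [-3.1, -9.7, 7.2]
grip_width: 0.0127
finger_force: 30.0
time: 44.78
ee_pos: [0.5309, 0.0952, 0.0602]
tool_rot: [0.864, -0.504, -0.001, 0.004]
ft_force: [-5.9, -12.1, 11.4]
grip_width: 0.0125
finger_force: 30.0
t 44.77 tcp [0.5309 0.0952 0.0602] yaw -60.52 q [ 8.637e-01 -5.039e-01 -6.000e-04  3.700e-03] w 0.0125 F [ -5.9 -12.1  11.4] 30.002936124801636
[-2.83170982  1.46011202 -0.02606234]
```

```bash
python3 -m creep '[{"dx":0,"dy":0,"dz":0,"ax":0,"ay":0,"az":0,"grip":0.7},{"dx":0,"dy":0,"dz":0,"ax":0,"ay":0,"az":0,"grip":0.5},{"dx":0,"dy":0,"dz":0,"ax":0,"ay":0,"az":0,"grip":0.5},{"dx":0,"dy":0,"dz":-0.3,"ax":0,"ay":0,"az":0,"grip":0.5},{"dx":0,"dy":0,"dz":-0.7,"ax":0,"ay":0,"az":0,"grip":0.5},{"dx":0,"dy":0,"dz":-1,"ax":0,"ay":0,"az":0,"grip":0.5},{"dx":0,"dy":0,"dz":-1,"ax":0,"ay":0,"az":0,"grip":0.5}]'
python3 -m creep '[{"dx":0,"dy":0,"dz":-0.4,"ax":0,"ay":0,"az":-0.11,"grip":0},{"dx":0,"dy":0,"dz":-0.6,"ax":0,"ay":0,"az":-0.22,"grip":0},{"dx":0,"dy":0,"dz":-0.6,"ax":0,"ay":0,"az":-0.33,"grip":0},{"dx":0,"dy":0,"dz":-0.6,"ax":0,"ay":0,"az":-0.44,"grip":0},{"dx":0,"dy":0,"dz":-0.6,"ax":0,"ay":0,"az":-0.55,"grip":0},{"dx":0,"dy":0,"dz":-0.6,"ax":0,"ay":0,"az":-0.65,"grip":0},{"dx":0,"dy":0,"dz":-0.6,"ax":0,"ay":0,"az":-0.65,"grip":0}]' >/dev/null
python3 -m creep '[{"dx":-0.3,"dy":0.5,"dz":0,"ax":0,"ay":0,"az":0,"grip":0},{"dx":-0.5,"dy":1,"dz":0,"ax":0,"ay":0,"az":0,"grip":0},{"dx":-0.5,"dy":1,"dz":0,"ax":0,"ay":0,"az":0,"grip":0},{"dx":-0.5,"dy":1,"dz":0,"ax":0,"ay":0,"az":0,"grip":0}]' >/dev/null
python3 -c "
from h import *
state();cv2.imwrite('pics/w9.png',optics.camera('wrist'));cv2.imwrite('pics/t7.png',optics.camera('top'));cv2.imwrite('pics/s7.png',optics.camera('side'))
I=cv2.imread('pics/t7.png');P=optics.camera_params('top')
for c in white(I,P,262,322,166,230):
    (u,v),q=cv2.minEnclosingCircle(c); print('plate',u,v,q,plane(P,(u,v),.085).round(4))"
```

```text
time: 45.65
ee_pos: [0.5345, 0.1009, 0.1624]
tool_rot: [0.865, -0.503, 0.002, -0.002]
ft_force: [-0.4, 0.2, -0.8]
grip_width: 0.046
finger_force: 0.0
t 47.02 tcp [0.4798 0.0023 0.2199] yaw -1.96 q [ 9.999e-01 -1.710e-02  1.000e-04 -3.000e-04] w 0.0921 F [-0.2 -0.  -0.2] 0.0
plate 310.8050842285156 177.88136291503906 9.662247657775879 [ 0.5809 -0.1075  0.085 ]
```

View pics/w9.png

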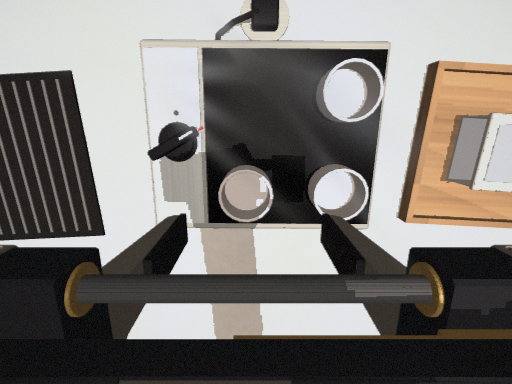

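View pics/s7.png

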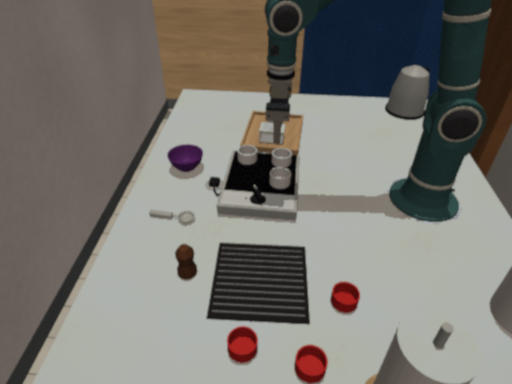

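The wrist view shows the pointer at the red tick (185,135), so the switch is on, and three ramekins upright on the glass at (350,90), (338,190) and (246,193). The side view agrees and shows the mat empty. I've used all my picture views, so I'll check the tin in the tray numerically.

```bash
python3 -c "
from h import *
I=cv2.imread('pics/t7.png');P=optics.camera_params('top')
print(proj(P,[.494,-.422,.055]),proj(P,[.501,-.3115,.062]))
h=cv2.cvtColor(I,cv2.COLOR_BGR2HSV);m=np.zeros(I.shape[:2],bool);m[176:235,347:421]=1
for c in blobs(m&~((h[...,0]>5)&(h[...,0]<25)&(h[...,1]>90)),40):
    (u,v),q=cv2.minEnclosingCircle(c); print(u,v,q,cv2.contourArea(c),cv2.minAreaRect(c)[1],I[int(v),int(u)],plane(P,(u,v),.055).round(3))"
```

```text
(np.float64(403.1324225622435), np.float64(204.62326758494882)) (np.float64(370.8628554141302), np.float64(202.33536869479596))
400.5 204.5 11.068072319030762 318.0 (18.0, 21.0) [164 157 152] [ 0.494 -0.413  0.055]
369.1373291015625 202.11619567871094 17.030431747436523 571.5 (21.801597595214844, 28.7838077545166) [147 145 144] [ 0.502 -0.307  0.055]
```

Tin and tub are both in the tray as placed. Handing in.

```bash
python3 -c "
from bench import r
print(r.hand_in())"
```

```text
the job is handed in; nothing more can be done
None
```

The job is handed in, with no result reported back: the tub and low tin stand in the tray, all three ramekins stand mouth up on the black glass, and the switch is on.

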